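# Index the banding wheel by four clicks

## Robot

A 6-joint arm with a two-finger parallel gripper is mounted at the origin on the work surface. World frame = base frame: x ahead of the robot, y to its left, z up, the work surface at z = 0. Lengths are in m, angles in rad, forces in N, time in s.
With the tool pointing down it reaches from about 0.225 to 0.875 m from the base axis. Payload 3.4 kg.
Tool frame: the origin (TCP) lies midway between the tips of the shut fingers; the grasp point (between the pads) lies 19 mm behind it (manip.grip_point_offset is the distance from the TCP to the grasp point, in m); z points along the fingers, y is the line along which they close (so a half turn about z gives the same grasp; the last joint's range is limited). The gripper opens to 85 mm and grips with 20 to 120 N. Pads are 22 mm wide; open, the fingers measure 114 mm over their backs; the gripper's body (76 mm by 85 mm) begins 54 mm behind the grasp point. The pads swing forward as they close: fully open they stand 13 mm farther back than shut.
Start: joints at [1.004, 0.276, 1.505, -0, 1.361, -0.121], TCP at [0.248, 0.519, 0.231] pointing down, gripper open.
Joint ranges: [-2.89, 2.89], [-0.75, 2.08], [0.22, 2.7], [-1.18, 4.32], [0.11, 2.71], [-2.7, 2.7]. Speed limits (rad/s): [2.57, 2.57, 3.14, 3.14, 3.14, 3.14].

## Interface

Orientations are given as a unit quaternion [w, x, y, z].
In Python, from rig import manip gives the robot as it stands.
- The arm moves only by the shell command python3 -m handwheel 'ROWS' [FORCE]. ROWS is JSON, a list of rows, each an object with "translation": the shift along the tool's x, y, z in m, a list of three; "angular": the turn, a rotation vector about the tool's x, y, z in degrees, a list of three; "hand": the closure, from 0 (fully open) to 1 (shut). A call has 1 to 10 rows; each row shifts and turns the commanded pose from where the row before left it, along the tool's axes as they then stand; what a row does not reach is not made up. A row lasts 1/12 s, in which the tool goes at most 41.7 mm and 7.16 degrees, less where a joint would pass 70% of its speed; a pose out of reach is approached as far as the arm can. A call with a gripper value outside its range is refused whole. The fingers move at their own pace and stop on an object; FORCE is the grip in N (left out, the last holds). Time passes only in rows, so rows that do not move let the fingers close. It gives the time, the measured TCP pose, the force, the opening and the grip force at its end, in the units of the state.
- manip.get_state(): the state, without advancing time (a new reading comes with each control period).
- manip.get_image(name): name is "scene" or "top" or "wrist"; returns the picture (384x512x3 uint8, red, green, blue); there is no depth.
- manip.camera_info(name): a dict with "camera_matrix" (3x3 intrinsics, pixels), "eye" and "orientation" of the camera in the world; the wrist camera has in their place "tool_from_camera" (4x4, takes a point from camera to tool coordinates, whose origin is the TCP and whose axes are the flange's). Camera axes: x right, y down, z forward; pixel columns grow to the right and rows downward; lengths in m; the calibration is good to about 2 mm. A picture is of the moment at which its call begins: read the wrist's pose just before it. camera_info takes no time and is no camera call.
- manip.sign_off(): hands the job in; it is judged then, once.
The state is a dict: "clock": time; "qpos": joint angles; "qd": joint speeds; "effort": joint torques, N m; "position": TCP position; "ee_rot": TCP orientation; "contact_force": force on the tool from outside, world axes, zero at the start; "moment": the same for the moment, N m; "width": finger opening in m; "gripper_force": force on a finger pad.
Only numpy, scipy, OpenCV 4.12 (cv2) and the standard library are available. Lean on these libraries where they do the work, as an engineer would, in place of code of your own. Each camera call takes 0.05 s, during which the arm holds its last target. There are 200 camera calls.

## Task

The little five-lobed clay dish is being decorated on the click-stop banding wheel. With a fingertip, push the wheel round by its upright finger peg exactly four clicks clockwise (seen from above), no further and never back a click, so that the next lobe comes round; then take the hand away. Push gently, do not squeeze the peg, and do not touch or lift the dish, or disturb the other things on the board.

Things in the scene. Friction and masses are not known exactly. Their poses are not given: they have to be found in the camera images.
- wheel (a joint): Angle of the wheel's head, rad: 0 at the start, growing clockwise seen from above. A click stop every 18 degrees (0.314 rad, 20 a turn); four clicks are 1.257. Getting over the crest half-way between stops takes about 5 N at the peg along the tangent; then the head snaps on by itself into the next stop (13 mm at the peg) and stays; it does not coast past a stop at up to 0.1 m/s.
- wheel_center (a point): Point on the wheel's axis on the upper face of its head: a plain grey plastic disc 196 mm in diameter, its upper face level and 71 mm above the table, on a fixed dark cast base 238 mm in diameter and 45 mm high, which stands on a 12 mm board 440 mm square. The base's rim shows 20 light ticks, one per click, round the disc.
- wheel_peg (a point): The finger peg: a dark upright steel pin 16 mm in diameter, 32 mm high above the disc, 82 mm from the axis, turning with the disc; the only pin on it. A short dark line from it to the disc's edge points at a tick in every stop. This point is on the pin's axis, half-way up (16 mm above the disc). It starts in any direction from the axis.
- dish_center (a point): The loose five-lobed clay dish standing freely in the middle of the disc and turning with it: 78 mm wide over the rim (85 mm over the lobes), 28 mm high, centred within 6 mm of the axis. This point is at its centre, half-way up. There is a free gap of at least 24 mm between dish and peg.
- jar_mid (a point): Loose grey jar with white lid, 60 mm in diameter, 75 mm high, standing on the board beside the wheel; centre, half-way up. Leave alone.
- mug_rim (a point): Loose white mug, 72 mm in diameter, 75 mm high, with a handle, standing on the board beside the wheel; centre of its mouth. Leave alone.
- brush_grip (a point): Loose brush 170 mm long lying on the board beside the wheel; point on its handle. Leave alone.
- rib: Loose flat wooden rib 100 x 50 x 8 mm lying on the board beside the wheel; origin at the centre of its underside. Leave alone.
- trimmer: Loose trimming tool 165 mm long with a wooden handle and a wire loop, lying on the board beside the wheel; origin under its middle. Leave alone.
Things that resemble listed ones, but are neither listed nor needed, are in the scene too. There is more than one size of the part that bears dish_center; the job needs the largest.

How it is judged:
At the end, for the whole second after the job is handed in: The wheel rests in the fourth stop clockwise from the start (1.257 rad, within 0.08 rad), and the dish still stands on the disc within 20 mm of its axis (value of joint wheel between 1.1766 and 1.3366 rad and velocity of joint wheel between -0.05 and 0.05 rad/s and not (horizontal distance between dish_center and wheel_center above 0.02 m or height (world z) of dish_center above 0.097 m or angle between dish_center's own z axis and vertical above 0.25 rad)); the robot touches nothing.
It fails at once if the wheel went on past the fourth click over the next crest (value of joint wheel above 1.4294 rad).
It fails at once if the wheel was turned anticlockwise over a click (value of joint wheel below -0.1728 rad).
It fails at once if the wheel was pushed or squeezed hard (over 35 N) (contact force between the fingers and wheel above 35 N).
It fails at once if the dish was touched, lifted, tipped or shoved off the middle of the wheel (contact force between any of the fingers, the arm and dish above 0.5 N or horizontal distance between dish_center and wheel_center above 0.02 m or height (world z) of dish_center above 0.097 m or angle between dish_center's own z axis and vertical above 0.25 rad).
It fails at once if another thing on the board was moved more than 30 mm (distance of any of jar_mid, mug_rim, brush_grip, rib, trimmer from where it was at the start of the episode above 0.03 m).
It also fails if it takes over 45 s, if anything falls off the work surface, if the arm or the gripper's body presses on something with over 40 N, if the wrist force passes 120 N, or if a joint passes its speed limit or range.

## Working session

There is one attempt and no reset: what is moved stays moved. The work goes in short steps, Python scripts to look and compute and a shell command to move; the robot and the scene stay as the last step left them, time stands still between calls to the robot, and variables do not carry over. Pictures are saved under pics/ and viewed, at most 10 in all, crops included, and the job is handed in when it is done.

```bash
mkdir -p pics
python3 - <<'E'
from rig import manip
import cv2,json
for n in ("top","scene"):
    cv2.imwrite(f"pics/{n}0.png",manip.get_image(n)[:,:,::-1])
    print(n,manip.camera_info(n))
print(manip.camera_info("wrist"))
print(manip.get_state())
E
```

```text
top {'camera_matrix': array([[431.01457825,   0.        , 257.76392928],
       [  0.        , 431.01457825, 184.56799513],
       [  0.        ,   0.        ,   1.        ]]), 'eye': array([0.5500509 , 0.05584624, 1.05243013]), 'orientation': array([-0.02813465,  0.71569684, -0.69709226,  0.03238609])}
scene {'camera_matrix': array([[456.69483749,   0.        , 263.4348446 ],
       [  0.        , 456.69483749, 196.30299438],
       [  0.        ,   0.        ,   1.        ]]), 'eye': array([1.23470569, 0.09691322, 0.70575863]), 'orientation': array([-0.26350648,  0.63621713,  0.67001404, -0.27726033])}
{'camera_matrix': array([[270.56752695,   0.        , 254.91558156],
       [  0.        , 270.56752695, 194.21024306],
       [  0.        ,   0.        ,   1.        ]]), 'tool_from_camera': array([[ 1.31617894e-03, -9.58122940e-01, -2.86354149e-01,
         7.12503820e-02],
       [ 9.99998699e-01,  9.94088929e-04,  1.27016781e-03,
        -2.17628680e-04],
       [-9.32315426e-04, -2.86355448e-01,  9.58123003e-01,
        -1.43816694e-01],
       [ 0.00000000e+00,  0.00000000e+00,  0.00000000e+00,
         1.00000000e+00]])}
{'clock': 0.1, 'qpos': array([ 1.00399256e+00,  2.76541478e-01,  1.50599745e+00,  2.50427638e-05,
        1.36070693e+00, -1.21003685e-01]), 'qd': array([ 0.00073868,  0.00047664, -0.00446905, -0.0015542 ,  0.00060448,
        0.0004788 ]), 'effort': array([ 2.38918488e-03, -4.17697871e+01, -2.46407104e+01, -1.11883905e-04,
        5.86182548e-03, -4.18101095e-06]), 'position': array([0.24767497, 0.51840743, 0.23052429]), 'ee_rot': array([-2.90228114e-04,  2.21061323e-01,  9.75259559e-01, -7.74072782e-04]), 'contact_force': array([-0.01845883,  0.63447816, -0.48447937]), 'moment': array([ 0.05978216, -0.00221128, -0.00361465]), 'gripper_force': 0.0, 'width': 0.08517786268998168}
```

View pics/top0.png

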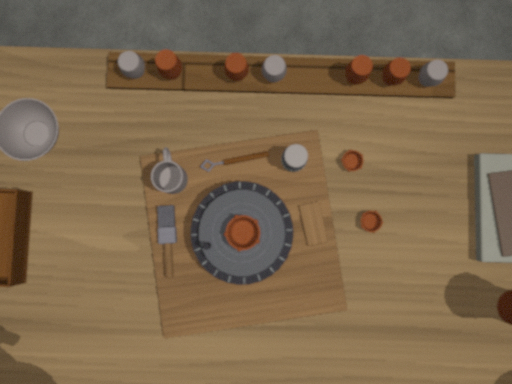

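View pics/scene0.png

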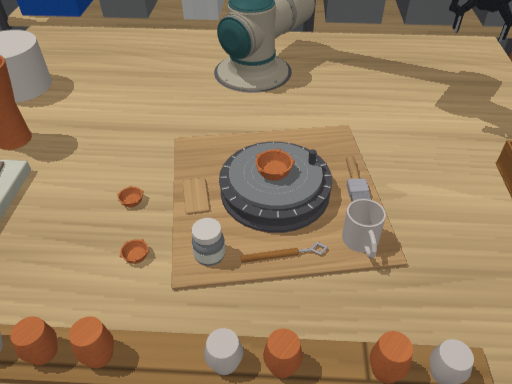

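Top view: the wheel is at about (242,232), the dish on it at (243,232), and the peg looks like the dark spot at (205,244). Dish candidates are (243,232), (351,160) and (371,221). The one on the wheel is the largest and is on the disc, so it fits. I'll confirm it in a crop.

```bash
cat > h.py <<'E'
import numpy as np
from rig import manip
from scipy.spatial.transform import Rotation as R
def rot(q): return R.from_quat(np.roll(q,-1)).as_matrix()
def ray(n,uv,z):
    c=manip.camera_info(n);d=rot(c["orientation"])@np.linalg.solve(c["camera_matrix"],[*uv,1])
    e=c["eye"];return e+d*(z-e[2])/d[2]
def proj(n,p):
    c=manip.camera_info(n);q=c["camera_matrix"]@(rot(c["orientation"]).T@(np.array(p)-c["eye"]));return q[:2]/q[2]
E
python3 - <<'E'
from h import *
import cv2
im=cv2.imread("pics/top0.png")
a=cv2.resize(im[170:295,180:305],None,fx=4.6,fy=4.6,interpolation=cv2.INTER_CUBIC)
cv2.imwrite("pics/crop0.png",a)
for uv in [(242,232)]: print("wheel",ray("top",uv,.071))
print("peg top",ray("top",(205,244),.103))
s=manip.get_state();print(rot(s["ee_rot"]))
E
```

```text
wheel [0.52568448 0.0839038  0.071     ]
peg top [0.49835311 0.16296191 0.103     ]
[[-9.02263614e-01  4.31183888e-01 -9.08330592e-04]
 [ 4.31184786e-01  9.02262585e-01 -1.38152734e-03]
 [ 2.23860379e-04 -1.63816018e-03 -9.99998633e-01]]
```

View pics/crop0.png

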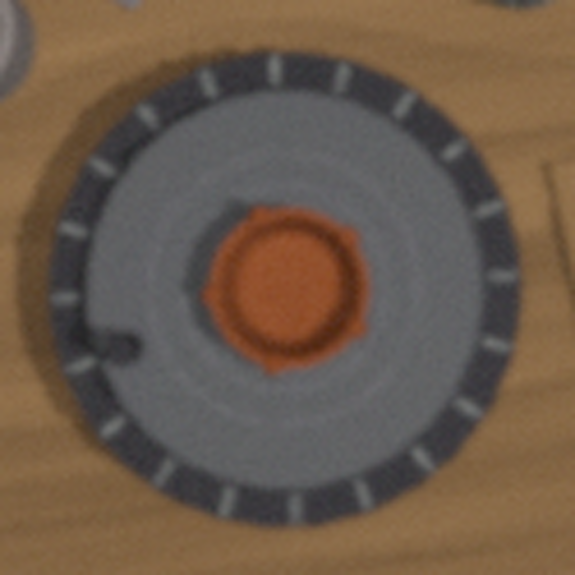

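The crop shows the disc centre at crop (285.5,289), the pin at about (124,346) with its line pointing to the tick at (78,366), and the five-lobed dish centred at about (287,290). This dish is on the disc, and it is clearly the largest of the three. Next I'll compute the approach.

```bash
cat >> h.py <<'E'
px=lambda a,b:(180+(a+.5)/4.6-.5,170+(b+.5)/4.6-.5)
C=ray("top",px(285.5,289),.071); P=ray("top",px(124,346),.087)
PHI0=np.degrees(np.arctan2(*(P-C)[1::-1]))
def goto(phi,z,r=.081):
    "tool-frame shift and then turn (deg) to TCP at polar (r,phi), tool -x along clockwise tangent, z down"
    s=manip.get_state();M=rot(s["ee_rot"]);a=np.radians(phi)
    t=C*[1,1,0]+[r*np.cos(a),r*np.sin(a),z]
    x=-np.array([np.sin(a),-np.cos(a),0]);zz=np.array([0,0,-1.]);T=np.column_stack([x,np.cross(zz,x),zz])
    d=t-s["position"]
    print("t",s["clock"],"pos",s["position"].round(4),"F",s["contact_force"].round(1),"q",s["qpos"].round(2))
    print("target",t.round(4),"shift mm",(M.T@d*1e3).round(1),"turn deg",np.degrees(R.from_matrix(M.T@T).as_rotvec()).round(2))
E
python3 - <<'E'
from h import *
print(C,P,np.hypot(*(P-C)[:2]),PHI0, ray("top",px(287,290),.1))
goto(PHI0+20,.18)
import numpy as np
print(proj("scene",P), proj("scene",C))
E
```

```text
[0.5246874  0.08461288 0.071     ] [0.49575319 0.16123049 0.087     ] 0.08189899285924575 110.68875958999712 [0.52498087 0.08303322 0.1       ]
t 0.1 pos [0.2477 0.5184 0.2305] F [-0.   0.6 -0.5] q [ 1.    0.28  1.51  0.    1.36 -0.12]
target [0.4719 0.146  0.18  ] shift mm [-362.9 -239.2   50.8] turn deg [ -0.08  -0.07 -66.23]
[312.18629176 157.02872102] [275.03380462 170.66826496]
```

```bash
r='{"translation":[-0.03,-0.02,0.004],"angular":[0,0,0],"hand":1}'; python3 -m handwheel '[{"translation":[-0.03,-0.02,0.004],"angular":[0,0,0],"hand":1},{"translation":[-0.03,-0.02,0.004],"angular":[0,0,0],"hand":1},{"translation":[-0.03,-0.02,0.004],"angular":[0,0,0],"hand":1},{"translation":[-0.03,-0.02,0.004],"angular":[0,0,0],"hand":1},{"translation":[-0.03,-0.02,0.004],"angular":[0,0,0],"hand":1},{"translation":[-0.03,-0.02,0.004],"angular":[0,0,0],"hand":1},{"translation":[-0.03,-0.02,0.004],"angular":[0,0,0],"hand":1},{"translation":[-0.03,-0.02,0.004],"angular":[0,0,0],"hand":1},{"translation":[-0.03,-0.02,0.004],"angular":[0,0,0],"hand":1},{"translation":[-0.03,-0.02,0.004],"angular":[0,0,0],"hand":1}]' 30
python3 -m handwheel '[{"translation":[-0.03,-0.02,0.004],"angular":[0,0,0],"hand":1},{"translation":[-0.03,-0.019,0.004],"angular":[0,0,0],"hand":1},{"translation":[0,0,0],"angular":[0,0,-7],"hand":1},{"translation":[0,0,0],"angular":[0,0,-7],"hand":1},{"translation":[0,0,0],"angular":[0,0,-7],"hand":1},{"translation":[0,0,0],"angular":[0,0,-7],"hand":1},{"translation":[0,0,0],"angular":[0,0,-7],"hand":1},{"translation":[0,0,0],"angular":[0,0,-7],"hand":1},{"translation":[0,0,0],"angular":[0,0,-7],"hand":1},{"translation":[0,0,0],"angular":[0,0,-7],"hand":1}]'
python3 -m handwheel '[{"translation":[0,0,0],"angular":[0,0,-7],"hand":1},{"translation":[0,0,0],"angular":[0,0,-3.2],"hand":1},{"translation":[0,0,0],"angular":[0,0,0],"hand":1},{"translation":[0,0,0],"angular":[0,0,0],"hand":1},{"translation":[0,0,0],"angular":[0,0,0],"hand":1}]'
python3 -c "
from h import *
goto(PHI0+20,.083)"
```

```text
clock: 0.93
position: [0.4326, 0.2073, 0.1909]
ee_rot: [-0.0, 0.221, 0.975, -0.0]
contact_force: [0.6, -0.1, 0.6]
width: -0.0004
gripper_force: 0.0
clock: 1.77
position: [0.4693, 0.1479, 0.1829]
ee_rot: [-0.0, -0.266, 0.964, 0.0]
contact_force: [0.2, 0.9, 0.1]
width: -0.0001
gripper_force: 0.0
clock: 2.18
position: [0.4696, 0.1479, 0.1831]
ee_rot: [-0.0, -0.347, 0.938, 0.0]
contact_force: [0.1, -0.2, 0.1]
width: -0.0003
gripper_force: 0.0
t 2.1833 pos [0.4696 0.1479 0.1831] F [ 0.1 -0.2  0.1] q [ 0.16  0.19  1.75  0.    1.2  -2.12]
target [0.4719 0.146  0.083 ] shift mm [ -0.6  -3.  100.1] turn deg [ 0.02 -0.02 -0.11]
```

```bash
python3 -m handwheel '[{"translation":[-0.0005,-0.003,0.02],"angular":[0,0,0],"hand":1},{"translation":[0,0,0.02],"angular":[0,0,0],"hand":1},{"translation":[0,0,0.02],"angular":[0,0,0],"hand":1},{"translation":[0,0,0.02],"angular":[0,0,0],"hand":1},{"translation":[0,0,0.01],"angular":[0,0,0],"hand":1},{"translation":[0,0,0.009],"angular":[0,0,0],"hand":1},{"translation":[0,0,0],"angular":[0,0,0],"hand":1},{"translation":[0,0,0],"angular":[0,0,0],"hand":1}]'
python3 - <<'E'
from h import *
import cv2
goto(PHI0+20,.083)
im=manip.get_image("scene")[:,:,::-1]; cv2.imwrite("pics/s1.png",cv2.resize(im[90:240,190:390],None,fx=4,fy=4,interpolation=cv2.INTER_CUBIC))
E
```

```text
clock: 2.85
position: [0.4721, 0.146, 0.0842]
ee_rot: [-0.0, -0.347, 0.938, 0.0]
contact_force: [-0.2, -0.0, -0.1]
width: 0.0004
gripper_force: 0.0
t 2.85 pos [0.4721 0.146  0.0842] F [-0.2 -0.  -0.1] q [ 0.16  0.29  1.89  0.    0.96 -2.12]
target [0.4719 0.146  0.083 ] shift mm [0.2 0.1 1.2] turn deg [ 0.02 -0.02 -0.06]
```

View pics/s1.png

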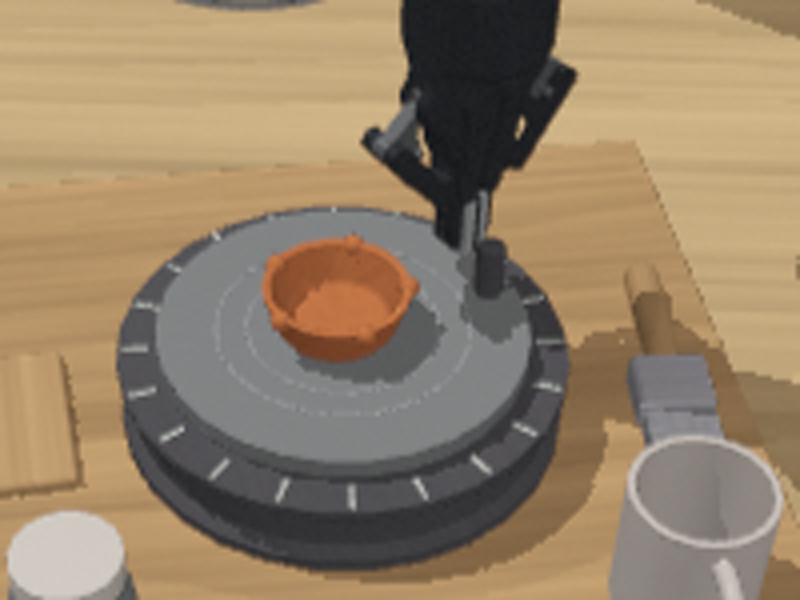

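The scene crop shows the shut fingertip at (465,245), just behind the peg at (490,270), with plenty of room to the dish. I'll push along the arc.

```bash
python3 -m handwheel '[{"translation":[-0.00424,-0.0001,0],"angular":[0,0,3],"hand":1},{"translation":[-0.00424,-0.0001,0],"angular":[0,0,3],"hand":1},{"translation":[-0.00424,-0.0001,0],"angular":[0,0,3],"hand":1},{"translation":[-0.00424,-0.0001,0],"angular":[0,0,3],"hand":1},{"translation":[-0.00424,-0.0001,0],"angular":[0,0,3],"hand":1}]'
python3 -m handwheel '[{"translation":[-0.00424,-0.0001,0],"angular":[0,0,3],"hand":1},{"translation":[-0.00424,-0.0001,0],"angular":[0,0,3],"hand":1},{"translation":[0,0,0],"angular":[0,0,0],"hand":1}]'
python3 - <<'E'
from h import *
import cv2
goto(PHI0-1,.083)
ims=[manip.get_image(n)[:,:,::-1] for n in("top","scene")]
a=cv2.resize(ims[0][170:295,180:305],(400,400),interpolation=cv2.INTER_CUBIC); b=cv2.resize(ims[1][115:235,205:325],(400,400),interpolation=cv2.INTER_CUBIC)
cv2.imwrite("pics/p2.png",cv2.hconcat([a,b]))
E
```

```text
clock: 3.32
position: [0.4883, 0.157, 0.0853]
ee_rot: [-0.001, -0.221, 0.975, -0.0]
contact_force: [-1.7, -2.4, 2.0]
width: -0.0005
gripper_force: 1.5
clock: 3.57
position: [0.4994, 0.1614, 0.0856]
ee_rot: [0.002, -0.17, 0.985, 0.0]
contact_force: [-0.0, -0.0, -0.3]
width: 0.0001
gripper_force: 0.0
t 3.5667 pos [0.4994 0.1614 0.0856] F [-0.  -0.  -0.3] q [ 0.18  0.33  1.83  0.    0.98 -1.73]
target [0.4974 0.1609 0.083 ] shift mm [2.1 0.2 2.6] turn deg [-0.03  0.22 -0.08]
```

View pics/p2.png

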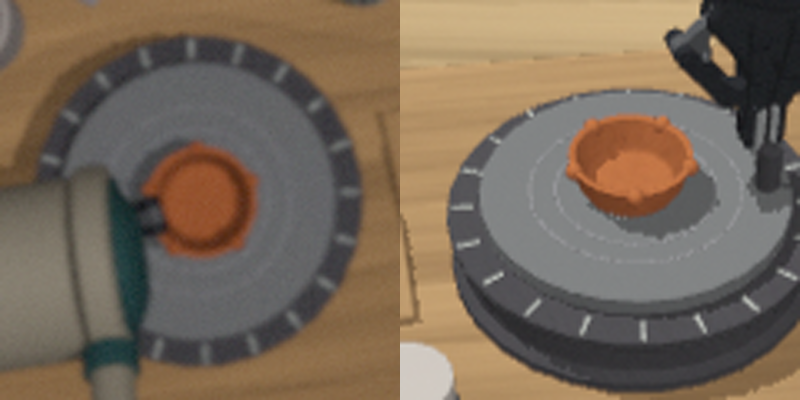

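The peg is in the scene crop at (770,165), so about full-image pixel (316,164). The finger is close behind it and the force is nil, which is consistent with the first click.

```bash
python3 -m handwheel '[{"translation":[-0.00424,-0.0001,0.001],"angular":[0,0,3],"hand":1},{"translation":[-0.00424,-0.0001,0.001],"angular":[0,0,3],"hand":1},{"translation":[-0.00424,-0.0001,0],"angular":[0,0,3],"hand":1},{"translation":[-0.00424,-0.0001,0],"angular":[0,0,3],"hand":1},{"translation":[-0.00424,-0.0001,0],"angular":[0,0,3],"hand":1}]'
python3 -m handwheel '[{"translation":[-0.00424,-0.0001,0],"angular":[0,0,3],"hand":1},{"translation":[-0.00424,-0.0001,0],"angular":[0,0,3],"hand":1},{"translation":[-0.00424,-0.0001,0],"angular":[0,0,3],"hand":1},{"translation":[-0.00424,-0.0001,0],"angular":[0,0,3],"hand":1},{"translation":[-0.00424,-0.0001,0],"angular":[0,0,3],"hand":1},{"translation":[-0.00424,-0.0001,0],"angular":[0,0,3],"hand":1},{"translation":[0,0,0],"angular":[0,0,0],"hand":1}]'
python3 - <<'E'
from h import *
import cv2
goto(PHI0-35.4,.083)
for k in range(6):
    a=np.radians(PHI0-18*k); print(k,proj("scene",C+[.082*np.cos(a),.082*np.sin(a),.016]).round(1))
im=manip.get_image("scene")[:,:,::-1]; cv2.imwrite("pics/s3.png",cv2.resize(im[115:235,205:355],None,fx=4,fy=4,interpolation=cv2.INTER_CUBIC))
E
```

```text
clock: 4.08
position: [0.5166, 0.1654, 0.0825]
ee_rot: [-0.001, -0.04, 0.999, 0.0]
contact_force: [-0.1, -0.0, 0.2]
width: -0.0001
gripper_force: 0.0
clock: 4.67
position: [0.5442, 0.1635, 0.0828]
ee_rot: [0.001, 0.116, 0.993, 0.0]
contact_force: [-0.2, 0.7, -0.3]
width: 0.0001
gripper_force: 0.0
t 4.6667 pos [0.5442 0.1635 0.0828] F [-0.2  0.7 -0.3] q [ 0.17  0.39  1.74 -0.    1.02 -1.17]
target [0.5453 0.163  0.083 ] shift mm [-1.2 -0.3 -0.2] turn deg [0.03 0.08 1.37]
0 [312.2 157. ]
1 [315.1 165. ]
2 [314.  173.3]
3 [309. 181.]
4 [300.3 187.3]
5 [288.8 191.4]
```

View pics/s3.png

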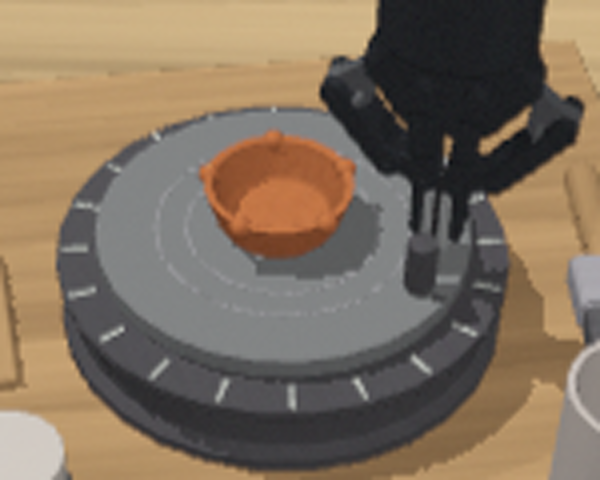

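The peg is at crop (421,266), so full-image (310,181.5). That is stop 3 (predicted (309,181)). Now one last click.

```bash
python3 -m handwheel '[{"translation":[-0.00424,-0.0002,0],"angular":[0,0,3],"hand":1},{"translation":[-0.00424,-0.0002,0],"angular":[0,0,3],"hand":1},{"translation":[-0.00424,-0.0002,0],"angular":[0,0,3],"hand":1},{"translation":[-0.00424,-0.0002,0],"angular":[0,0,3],"hand":1},{"translation":[-0.00424,-0.0002,0],"angular":[0,0,3],"hand":1},{"translation":[-0.00424,-0.0002,0],"angular":[0,0,3],"hand":1},{"translation":[0,0,0],"angular":[0,0,0],"hand":1},{"translation":[0,0,0],"angular":[0,0,0],"hand":1}]'
python3 - <<'E'
from h import *
import cv2
goto(PHI0-53.6,.083)
im=manip.get_image("scene")[:,:,::-1]; cv2.imwrite("pics/s4.png",cv2.resize(im[115:235,205:355],None,fx=4,fy=4,interpolation=cv2.INTER_CUBIC))
E
```

```text
clock: 5.38
position: [0.5665, 0.1533, 0.0824]
ee_rot: [-0.0, 0.269, 0.963, -0.0]
contact_force: [-0.6, -0.1, -0.3]
width: 0.0
gripper_force: 0.0
t 5.3833 pos [0.5665 0.1533 0.0824] F [-0.6 -0.1 -0.3] q [ 0.15  0.41  1.7  -0.    1.03 -0.88]
target [0.5687 0.1526 0.083 ] shift mm [-2.2  0.5 -0.6] turn deg [-0.  -0.   1.7]
```

View pics/s4.png

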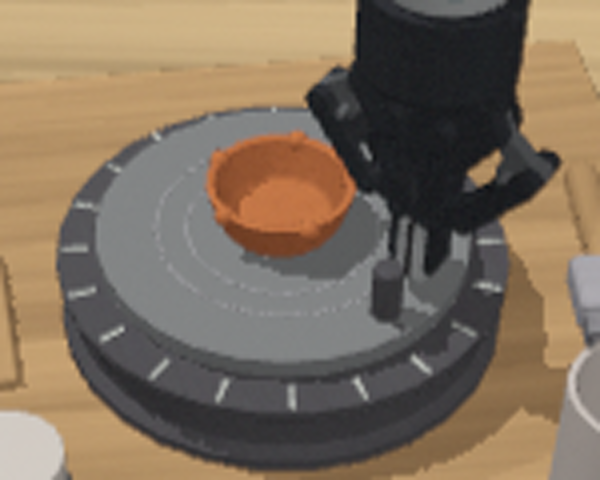

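The peg is at crop (387,290), so (301.7,187.5), which is stop 4, with no contact force. I'll back off and lift.

```bash
python3 -m handwheel '[{"translation":[0.005,0.002,0],"angular":[0,0,0],"hand":1},{"translation":[0.004,0.002,-0.005],"angular":[0,0,0],"hand":1},{"translation":[0,0,-0.03],"angular":[0,0,0],"hand":1},{"translation":[0,0,-0.03],"angular":[0,0,0],"hand":1},{"translation":[0.0,0,-0.03],"angular":[0,0,0],"hand":1},{"translation":[0.03,0.01,-0.02],"angular":[0,0,0],"hand":1},{"translation":[0.03,0.02,0],"angular":[0,0,0],"hand":1},{"translation":[0.03,0.02,0],"angular":[0,0,0],"hand":1},{"translation":[0.03,0.02,0],"angular":[0,0,0],"hand":1},{"translation":[0.03,0.02,0],"angular":[0,0,0],"hand":1}]'
python3 -m handwheel '[{"translation":[0.03,0.02,0],"angular":[0,0,0],"hand":1},{"translation":[0,0,0],"angular":[0,0,0],"hand":1},{"translation":[0,0,0],"angular":[0,0,0],"hand":1}]'
python3 - <<'E'
from h import *
import cv2
ims=[manip.get_image(n)[:,:,::-1] for n in("top","scene")]
cv2.imwrite("pics/p5.png",cv2.resize(cv2.hconcat([cv2.resize(ims[0][120:345,130:355],(400,400)),cv2.resize(ims[1][100:300,180:380],(400,400))]),None,fx=1,fy=1))
E
```

```text
clock: 6.27
position: [0.4783, 0.318, 0.1981]
ee_rot: [0.0, 0.27, 0.963, 0.0]
contact_force: [0.8, 0.6, 0.4]
width: -0.0
gripper_force: 0.0
clock: 6.52
position: [0.463, 0.3509, 0.1976]
ee_rot: [0.0, 0.268, 0.963, 0.0]
contact_force: [0.7, -1.2, 0.1]
width: 0.0
gripper_force: 0.0
```

View pics/p5.png

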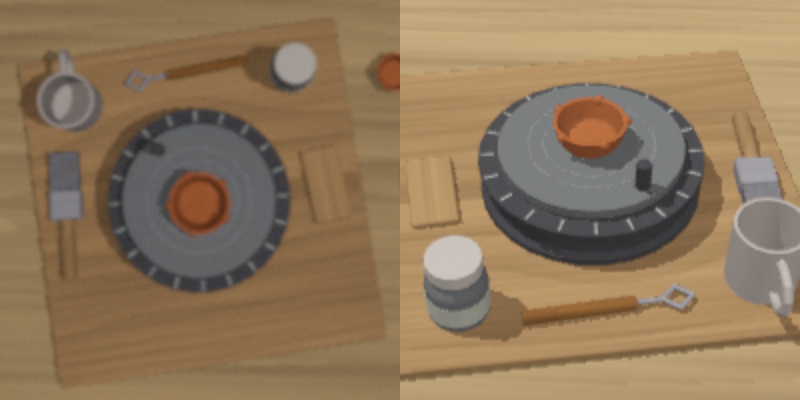

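In the final pictures the peg is at top crop (155,148), about 50° above left of the disc's centre (it started about 20° below left). That is four clicks. The dish is centred, the other things are undisturbed and the hand is clear.

```bash
python3 -c "
from rig import manip
print(manip.sign_off())"
```

```text
the job is handed in; nothing more can be done
None
```

I turned the wheel four clicks clockwise, took the hand clear and handed the job in; the last pictures show the peg at the fourth stop, the dish centred and nothing else moved, but no verdict came back.

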